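# Push the marble board through the post gap to the stop

## Robot

A 7-joint arm with a two-finger parallel gripper is mounted at the origin on the work surface. World frame = base frame: x ahead of the robot, y to its left, z up, the work surface at z = 0. Lengths are in m, angles in rad, forces in N, time in s.
With the tool pointing down it reaches from about 0.4 to 0.85 m from the base axis. Payload 4.5 kg.
Tool frame: the origin (TCP) lies at the very end of the fingers, on their centre line; the grasp point (between the pads) lies 19 mm behind it; z points along the fingers, y is the line along which they close (so a half turn about z gives the same grasp; the last joint's range is limited). The gripper opens to 88 mm and grips with 3 to 60 N. Pads are 18 mm wide; open, the fingers measure 123 mm over their backs; the gripper's body (75 mm by 187 mm) begins 45 mm behind the grasp point.
Start: joints at [-1.132, 0.689, -0.195, 1.565, 0.157, 0.902, -0.215], TCP at [0.246, 0.575, 0.239] pointing down, gripper open.
Joint ranges: [-3.01, 3.01], [-0.46, 2.08], [-1.47, 1.51], [0.13, 2.56], [-1, 4.14], [0.04, 2.09], [-2.66, 2.66]. Speed limits (rad/s): [2.57, 2.57, 3.14, 3.14, 3.14, 3.14, 3.14].

## Interface

Orientations are given as a unit quaternion [x, y, z, w].
In Python, from plant import r gives the robot as it stands. The module is installed in compiled form; this text tells all that it offers.
- The arm moves only by the tool step_arm, never from a script. Its argument "increments" is a list of rows, each a list of 2 entries, a list of its own where there are three numbers: the shift along the world's x, y, z in cm, then the turn, a rotation vector about the world's x, y, z in degrees. A call has exactly 10 rows; each row shifts and turns the commanded pose from where the row before left it; what a row does not reach is not made up. A row lasts 1/10 s, in which the tool goes at most 50 mm and 8.59 degrees, less where a joint would pass 70% of its speed; a pose out of reach is approached as far as the arm can. A call is refused whole if a number of a shift passes 5 or a number of a turn 8.59, either way. A call with a gripper value outside its range is refused whole. "fingers" is the opening, from 0 (shut) to 1 (fully open), set as the call begins (left out, the last holds). The fingers move at their own pace and stop on an object; "grip_force" is the grip in N (left out, the last holds). Time passes only in rows, so rows that do not move let the fingers close, or fill a call up. It gives the time, the measured TCP pose, the force, the opening and the grip force at its end, in the units of the state.
- r.get_state(): the state, without advancing time (a new reading comes with each control period).
- r.snapshot(name): name is "scene" or "top" or "wrist"; returns (picture, depth): 480x640x3 uint8, red, green, blue; 480x640 float32, m along the optical axis (not along the pixel's ray), 0 where there is no reading.
- r.calibration(name): a dict with "fov_y" (degrees; the focal length in pixels is half the picture's height over the tangent of half this angle, whatever the lens; pixels are square), "cx", "cy" (the principal point, pixels), "R" (3x3) and "t" (3): a world point X has camera coordinates R X + t. Camera axes: x right, y down, z forward; pixel columns grow to the right and rows downward; lengths in m; the calibration is good to about 2 mm. A picture is of the moment at which its call begins: read the wrist's pose just before it. calibration takes no time and is no camera call; for the wrist camera it gives the pose at the moment of the call.
- r.finish_job(): hands the job in; it is judged then, once.
The state is a dict: "clock": time; "q": joint angles; "qd": joint speeds; "joint_torque": joint torques, N m; "tool_pos": TCP position; "eef_rot": TCP orientation; "contact_force": force on the tool from outside, world axes, zero at the start; "moment": the same for the moment, N m; "opening": opening from 0.0 (shut) to 1.0 (fully open); "finger_force": force on a finger pad.
Only numpy, scipy, OpenCV 4.12 (cv2) and the standard library are available. Lean on these libraries where they do the work, as an engineer would, in place of code of your own. Each camera call takes 0.05 s, during which the arm holds its last target. There are 200 camera calls.

## Task

Push the wooden marble board along the counter, wide edge leading, through the narrow gap between the two squat wooden posts until its far edge rests square against the middle of the wooden stop rail under the tilted bin. Push it with the fingers only, flat on the counter: do not lift or tip it. Leave the clay toys, the spinning top, the cup and the bowl where they stand, and finish with the hand clear.

Things in the scene. Friction and masses are not known exactly. Their poses are not given: they have to be found in the camera images.
- board: loose marble board: solid light-wood slab, 96 mm (its x) by 110 mm (its y), 24 mm high, 3 by 4 dark hollows on top; about 0.25 kg, slides flat. Origin at the centre of its underside; its x axis starts within 0.5 rad of the stand's x axis. The 110 mm edge leads through the gap.
- stand: fixed marble stand. Origin on the counter at the middle of the stop rail's near face; x points the way the board must travel, square into the rail; y along the rail; z up. Behind the rail (x above 0.035) are the tilted bin and the tin funnel on a post, up to 245 mm high. With the board home its centre is at x = -0.048, y = 0 in this frame.
- gap (a point): point on the counter midway between the two squat round posts (each 40 mm diameter, 50 mm high, axes at y = +79 and -79 mm from here); clear width 118 mm, 4 mm a side round the board; axes as the stand's; 125 mm before the rail's face
- stop (a point): middle of the foot of the stop rail's near face (the stand's origin); the rail is 140 mm long, 20 mm thick and 30 mm high
- turtle: bystander: loose blue-glazed clay turtle, about 110 x 84 mm, 55 mm high; origin at the centre of its underside
- frog_a: bystander: loose green clay frog rattle, 54 mm wide, 48 mm high, beyond the +y post; origin at the centre of its underside
- frog_b: bystander: loose green clay frog rattle, 54 mm wide, 48 mm high, beyond the -y post; origin at the centre of its underside
- top: bystander: loose red wooden spinning top standing point up, 58 mm diameter, 68 mm high; origin at the centre of its underside
- cup: bystander: loose clay cup, 66 mm diameter, 65 mm high; origin at the centre of its underside
- bowl: bystander: loose clay bowl of marbles, 104 mm diameter, 45 mm high; origin at the centre of its underside
There are look-alikes about, which are no part of the job. Of the things that look like the board, take the one that is farthest to the robot's right at the start.

How it is judged:
On the way:
1. the board is between the two posts (x of board in the frame of stand between -0.15 and -0.1 m and y of board in the frame of stand between -0.014 and 0.014 m and z of board in the frame of stand below 0.006 m), for 0.05 s.
At the end, for the whole second after the job is handed in: the board lies flat and still on the counter past the gap, its far edge within 7 mm of the stop rail, square to it within 0.08 rad and centred on it within 15 mm (x of board in the frame of stand between -0.055 and -0.042 m and y of board in the frame of stand between -0.015 and 0.015 m and z of board in the frame of stand below 0.004 m and angle between the x axis of board and the x axis of stand, either way round below 0.08 rad and angle between board's own z axis and vertical below 0.05 rad and linear speed of board below 0.01 m/s); the robot touches nothing.
It fails at once if the board is lifted or carried (more than 10 mm off the counter) (height (world z) of board above 0.01 m).
It fails at once if the board is tipped (more than 0.15 rad) (angle between board's own z axis and vertical above 0.15 rad).
It fails at once if a bystander is moved more than 15 mm (distance of any of turtle, frog_a, frog_b, top, cup, bowl from where it was at the start of the episode above 0.015 m).
It fails at once if the board is pushed with the arm or the gripper's body instead of the fingers (contact force between the arm and board above 2 N).
It also fails if it takes over 72 s, if anything falls off the work surface, if the arm or the gripper's body presses on something with over 40 N, if the wrist force passes 120 N, or if a joint passes its speed limit or range.

## Working session

There is one attempt and no reset: what is moved stays moved. The work goes in short steps, Python scripts to look and compute and a tool call to move; the robot and the scene stay as the last step left them, time stands still between calls to the robot, and variables do not carry over. Pictures are saved under pics/ and viewed, at most 10 in all, crops included, and the job is handed in when it is done.

Besides the shell and the picture viewer there is one more tool, called after "Request:" as name(argument=value, ...), one argument or row to a line, values as JSON. step_arm: Moves the arm, as the interface text tells. Its arguments: {"type":"object","properties":{"increments":{"type":"array","items":{"type":"array"}},"fingers":{"type":"number"},"grip_force":{"type":"number"}},"required":["increments"]}

```bash
mkdir -p pics
cat > h.py <<'E'
import numpy as np,cv2
from plant import r
def snap(n,tag):
    c=r.calibration(n); p,d=r.snapshot(n); cv2.imwrite(f'pics/{tag}.png',p[:,:,::-1]); np.savez(f'pics/{tag}.npz',p=p,d=d,R=c['R'],t=c['t'],k=[240/np.tan(np.radians(c['fov_y'])/2),c['cx'],c['cy']])
def load(tag): return np.load(f'pics/{tag}.npz')
def cloud(D):
    f,cx,cy=D['k'];d=D['d'];v,u=np.mgrid[:480,:640]
    X=np.stack([(u-cx)/f*d,(v-cy)/f*d,d],-1)
    W=(X-D['t'])@D['R']; W[d==0]=np.nan; return W
E
python3 - <<'E'
from h import *
snap('scene','s0');snap('top','t0')
print(r.get_state()['tool_pos'],r.get_state()['eef_rot'],r.get_state()['clock'])
for n in('s0','t0'):
    D=load(n);print(-D['R'].T@D['t'],D['R'],D['k'])
E
```

```text
[0.24594971 0.57395684 0.23800335] [ 2.00938814e-01  9.79603447e-01 -8.18633704e-04 -1.01385954e-04] 0.1
[ 0.92137917 -0.58147553  1.11376378] [[ 0.86512756  0.50151415 -0.00615277]
 [ 0.41032129 -0.71476519 -0.56634545]
 [-0.28842804  0.48743644 -0.824145  ]] [513.46107821 319.96458634 248.66393809]
[0.39423888 0.01730222 1.17847359] [[ 0.01576844 -0.99978045 -0.01379915]
 [-0.98972282 -0.01364512 -0.1423466 ]
 [ 0.14212705  0.01590192 -0.98972068]] [500.78253757 310.32471191 237.37237223]
```

View pics/t0.png

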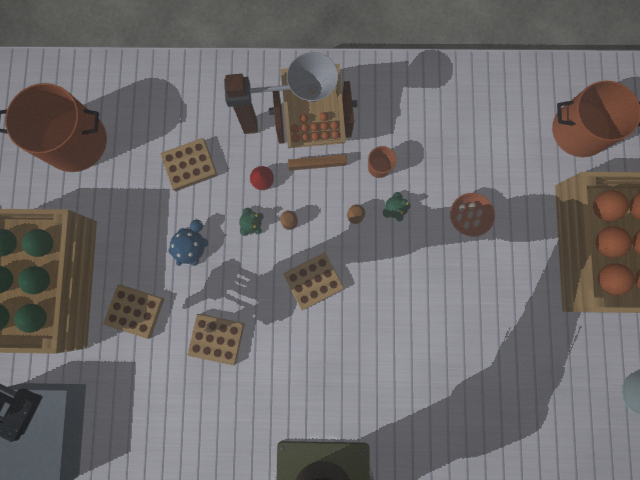

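View pics/s0.png

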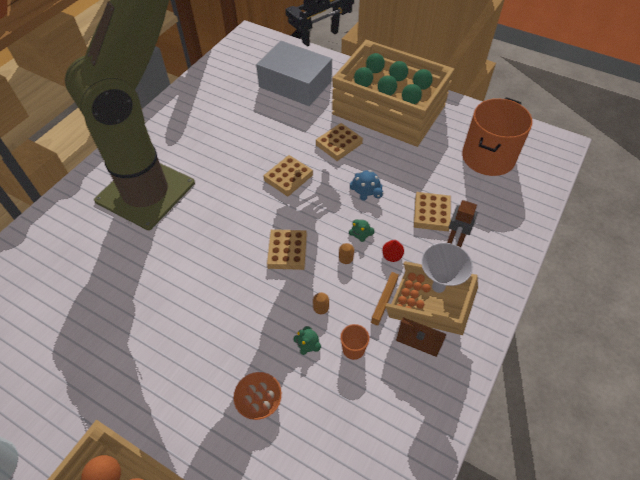

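The top view shows four board look-alikes, at (188,163), (134,311), (216,339) and (313,281). Image right is the robot's right (−y), so the target is (313,281). The rail is at (317,161), the posts at (289,219) and (356,213), the frogs at (251,221) and (397,206), the turtle at (188,244), the top at (261,178), the cup at (381,161) and the bowl at (472,214).

```bash
cat >> h.py <<'E'
def blob(W,roi,z0,z1):
    u0,v0,u1,v1=roi; m=np.zeros(W.shape[:2],bool); m[v0:v1,u0:u1]=1
    m&=(W[...,2]>z0)&(W[...,2]<z1)
    n,l,s,_=cv2.connectedComponentsWithStats(m.astype(np.uint8))
    m=l==1+s[1:,4].argmax(); P=W[m]
    (c,wh,a)=cv2.minAreaRect((P[:,:2]*1000).astype(np.float32))
    return np.round(c,1),np.round(wh,1),round(a,2),P.mean(0).round(4),m.sum()
E
python3 - <<'E'
from h import *
D=load('t0');W=cloud(D)
print('counter',np.nanmedian(W[300:400,380:450,2]))
for n,roi,z0,z1 in[('board',(275,245,350,315),.017,.035),('rail',(280,145,355,175),.022,.036),('postL',(275,205,305,235),.042,.06),('postR',(342,200,370,228),.042,.06),('frogA',(235,205,270,240),.01,.06),('frogB',(380,188,415,225),.01,.06),('turtle',(165,215,212,272),.01,.07),('top',(245,162,278,194),.01,.08),('cup',(364,142,400,182),.01,.08)]:
    print(n,*blob(W,roi,z0,z1))
p=cv2.resize(D['p'][130:330,180:440,::-1],None,fx=3,fy=3,interpolation=cv2.INTER_CUBIC)
cv2.imwrite('pics/c0.png',p)
E
```

```text
counter -0.0011993656507155695
board [459.4  27.9] [ 95.8 110.3] 28.02 [0.459  0.0281 0.0229] 1982
rail [743.2  22.7] [ 22.  139.5] 5.23 [0.7428 0.0231 0.0281] 516
postL [600.6  86.6] [34.9 34.6] 1.3 [0.6007 0.0865 0.047 ] 165
postR [617.1 -68.7] [33.9 32. ] 57.05 [ 0.6169 -0.0691  0.0469] 169
frogA [595.8 178.5] [53.8 65.7] 80.96 [0.5937 0.177  0.0294] 485
frogB [ 637.1 -165.8] [52.9 65.9] 60.63 [ 0.6343 -0.1632  0.0295] 500
turtle [544.5 321.9] [ 83.3 112.2] 79.05 [0.5383 0.3169 0.039 ] 1173
top [700.9 153.7] [54.6 54.7] 50.67 [0.6969 0.152  0.0405] 451
cup [ 737.9 -126.5] [64.2 64.3] 34.98 [ 0.7427 -0.1282  0.0453] 485
```

View pics/c0.png

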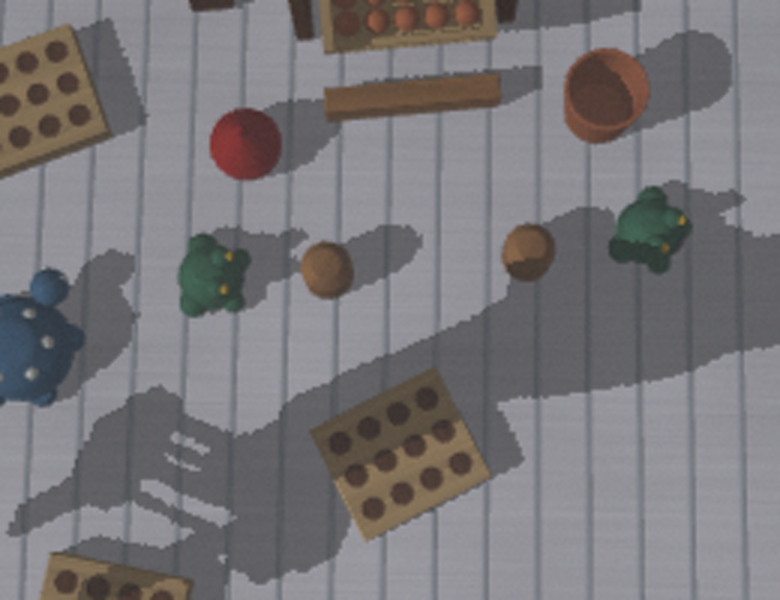

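The crop confirms the target: a light-wood slab with 3x4 hollows, 95.8 x 110.3 mm, top at about 23 mm. The posts and rail agree on the stand frame: origin ≈ (733, 21.5) mm, yaw ≈ 5.7°. In that frame the board sits at (-272, +33) mm with yaw +22°. I'll push its left side with two fingers to square it up, then push from the rear.

Request:
step_arm(
  increments=[
    [[1.74,-4.6,0],[0,0,-3.88]],
    [[1.74,-4.6,0],[0,0,-3.88]],
    [[1.74,-4.6,0],[0,0,-3.88]],
    [[1.74,-4.6,0],[0,0,-3.88]],
    [[1.74,-4.6,0],[0,0,-3.88]],
    [[1.74,-4.6,0],[0,0,-3.88]],
    [[1.74,-4.6,0],[0,0,-3.88]],
    [[1.74,-4.6,0],[0,0,-3.88]],
    [[1.74,-4.6,0],[0,0,-3.88]],
    [[1.74,-4.6,0],[0,0,-3.88]],
  ],
  fingers=0.55,
)

```text
clock: 1.1
tool_pos: [0.4204, 0.1127, 0.2387]
eef_rot: [0.516, 0.857, -0.0, -0.0]
contact_force: [1.0, 1.2, -0.6]
opening: 0.551
finger_force: 0.0
```

Request:
step_arm(
  increments=[
    [[0,0,-3],[0,0,0]],
    [[0,0,-3],[0,0,0]],
    [[0,0,-3],[0,0,0]],
    [[0,0,-3],[0,0,0]],
    [[0,0,-3],[0,0,0]],
    [[0,0,-3],[0,0,0]],
    [[0,0,-3],[0,0,0]],
    [[0,0,-1.0],[0,0,0]],
    [[0,0,-0.9],[0,0,0]],
    [[0,0,0],[0,0,0]],
  ],
)

```text
clock: 2.1
tool_pos: [0.4273, 0.116, 0.0283]
eef_rot: [0.514, 0.858, -0.006, -0.005]
contact_force: [0.2, 0.5, 0.2]
opening: 0.551
finger_force: 0.0
```

```bash
python3 -c "
from h import *
s=r.get_state();print(s['q'],s['qd'],s['tool_pos'],s['contact_force'])"
```

```text
[-0.3467347   0.89416603 -0.03612915  2.22966028  0.7020064   0.04320247
 -0.58077429] [-0.00354642 -0.0275322   0.006363    0.01419045 -0.22625749  0.00199767
  0.22548567] [0.42728856 0.11598918 0.0282934 ] [0.22069413 0.54279586 0.15316598]
```

Request:
step_arm(
  increments=[
    [[0.7,0.1,0],[0,0,0]],
    [[0.6,0.1,0],[0,0,0]],
    [[0,0,-0.6],[0,0,0]],
    [[0,0,-0.6],[0,0,0]],
    [[0,0,-0.5],[0,0,0]],
    [[0,0,0],[0,0,0]],
    [[0,0,0],[0,0,0]],
    [[0,0,0],[0,0,0]],
    [[0,0,0],[0,0,0]],
    [[0,0,0],[0,0,0]],
  ],
  fingers=0,
)

```text
clock: 3.1
tool_pos: [0.4404, 0.1179, 0.0124]
eef_rot: [0.515, 0.857, -0.005, -0.004]
contact_force: [0.6, -0.3, 0.3]
opening: 0.005
finger_force: 0.0
```

```bash
python3 -c "
from h import *
s=r.get_state();print(s['q'],s['tool_pos'],s['eef_rot'],s['opening'])
snap('top','t1');W=cloud(load('t1'));print(blob(W,(275,245,350,315),.017,.035))
snap('wrist','w1')"
```

```text
[-0.33864661  0.92982658 -0.03926146  2.19246897  0.7589207   0.04594446
 -0.63196533] [0.44036541 0.11791238 0.01235733] [ 0.51489786  0.85722427 -0.00541407 -0.00417575] 0.0050853494505355866
(array([459.3,  28.1]), array([ 96., 110.]), 28.16, array([0.4587, 0.0271, 0.0228]), np.int64(1941))
```

View pics/t1.png

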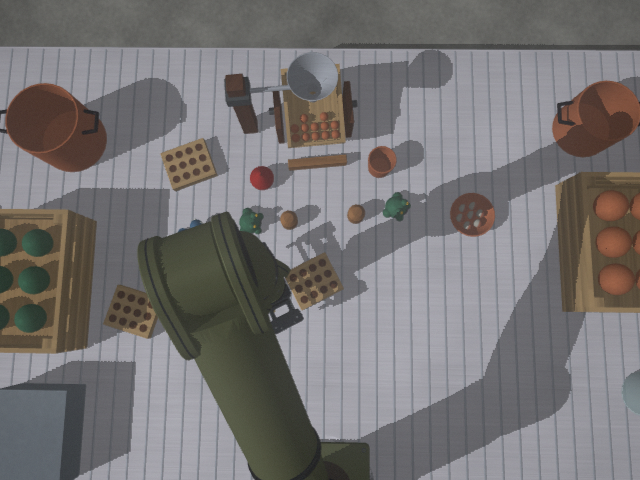

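Board unchanged at (459, 28) and 28°. The fingers are shut beside its left side. Next I check arm height over the turtle by depth, then push.

```bash
python3 -c "
from h import *
W=cloud(load('t1'));
for v,u in((270,200),(230,190),(300,250),(350,190),(265,265),(318,285)): print(W[v,u].round(3))"
```

```text
[0.428 0.124 0.726]
[0.468 0.141 0.705]
[0.402 0.081 0.704]
[0.353 0.14  0.684]
[0.446 0.081 0.575]
[0.375 0.085 0.119]
```

Request:
step_arm(
  increments=[
    [[0.2,-0.4,0],[0,0,0]],
    [[0.2,-0.4,0],[0,0,0]],
    [[0.2,-0.4,0],[0,0,0]],
    [[0.2,-0.4,0],[0,0,0]],
    [[0.2,-0.4,0],[0,0,0]],
    [[0.2,-0.36,0],[0,0,-2.2]],
    [[0.2,-0.36,0],[0,0,-2.2]],
    [[0.2,-0.36,0],[0,0,-2.2]],
    [[0.2,-0.36,0],[0,0,-2.2]],
    [[0.2,-0.36,0],[0,0,-2.2]],
  ],
)

```text
clock: 4.2
tool_pos: [0.4605, 0.0797, 0.0122]
eef_rot: [0.596, 0.803, -0.005, -0.005]
contact_force: [-0.3, 1.1, 0.3]
opening: 0.003
finger_force: 0.4
```

```bash
python3 -c "
from h import *
s=r.get_state();print(s['q'],s['tool_pos'],s['contact_force'])
snap('top','t2');W=cloud(load('t2'));print(blob(W,(275,240,355,320),.017,.03))"
```

```text
[-0.22371282  0.93048671 -0.07393184  2.15760369  0.70118715  0.08977029
 -0.67406906] [0.46046042 0.07971897 0.01219788] [-0.34274361  1.10033667  0.26789124]
(array([462.8,   3. ]), array([96.1, 94.2]), 20.84, array([ 0.4605, -0.0038,  0.0228]), np.int64(1448))
```

Request:
step_arm(
  increments=[
    [[0.2,-0.2,0],[0,0,0]],
    [[0.2,-0.2,0],[0,0,-1]],
    [[0.2,-0.2,0],[0,0,-1]],
    [[0.2,-0.2,0],[0,0,-1]],
    [[0.2,-0.2,0],[0,0,-1]],
    [[0.1,-0.2,0],[0,0,-1]],
    [[0.1,-0.2,0],[0,0,-1]],
    [[0.1,-0.2,0],[0,0,-1]],
    [[0,-0.2,0],[0,0,-1]],
    [[0,-0.1,0],[0,0,-1]],
  ],
)

```text
clock: 5.25
tool_pos: [0.4733, 0.0606, 0.0122]
eef_rot: [0.657, 0.754, -0.005, -0.005]
contact_force: [0.7, 1.3, -0.2]
opening: 0.004
finger_force: 0.4
```

Request:
step_arm(
  increments=[
    [[-0.2,0.5,0],[0,0,0]],
    [[-0.2,1,0],[0,0,0]],
    [[-0.2,1,0],[0,0,0]],
    [[0,0,3],[0,0,0]],
    [[0,0,4],[0,0,0]],
    [[0,4,4],[0,0,0]],
    [[0,5,4],[0,0,0]],
    [[0,5,0],[0,0,0]],
    [[0,5,0],[0,0,0]],
    [[0,0,0],[0,0,0]],
  ],
  fingers=0.5,
)

```text
clock: 6.25
tool_pos: [0.4653, 0.2716, 0.1499]
eef_rot: [0.651, 0.759, -0.0, -0.008]
contact_force: [0.4, -0.5, -0.0]
opening: 0.497
finger_force: 0.0
```

```bash
python3 -c "
from h import *
s=r.get_state();print(s['q'],s['tool_pos'],s['eef_rot'],s['contact_force'])
snap('top','t3');W=cloud(load('t3'));print(blob(W,(275,240,365,320),.017,.03))"
```

```text
[-0.38640518  0.72653447 -0.36346563  1.89894445  0.40803635  0.59215243
 -0.85644962] [0.46532142 0.27161473 0.14993129] [ 6.51282813e-01  7.58795523e-01 -2.60732905e-04 -7.74490146e-03] [ 0.44912131 -0.50608299 -0.01331985]
(array([459.7,  -7.6]), array([ 96.1, 109.9]), 9.98, array([ 0.4592, -0.0075,  0.0228]), np.int64(1972))
```

View pics/t3.png

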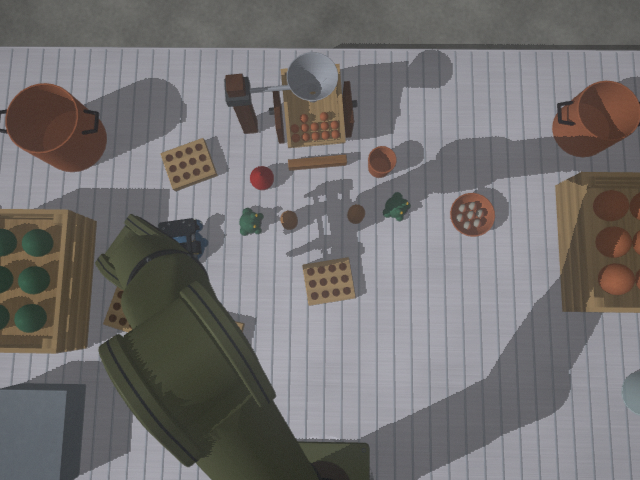

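The board is at (460,-8) mm and 10°, about (-275,-2) mm and 4.3° in the stand frame; no bystander has visibly shifted, though the arm partly hides the turtle. Next I go behind its rear edge, with the tool tilted a little toward the base for reach.

Request:
step_arm(
  increments=[
    [[-0.45,-2.87,0],[0,0,8]],
    [[-0.45,-2.87,0],[0,0,8]],
    [[-0.45,-2.87,0],[0,0,8]],
    [[-0.45,-2.87,0],[0,0,8]],
    [[-0.45,-2.87,0],[0,0,8]],
    [[-0.45,-2.87,0],[0,0,8]],
    [[-0.45,-2.87,0],[0,0,8]],
    [[-0.45,-2.87,0],[0,0,8]],
    [[-0.45,-2.87,0],[0,0,8]],
    [[-0.45,-2.87,0],[0,0,8]],
  ],
)

```text
clock: 7.3
tool_pos: [0.4209, -0.0288, 0.1486]
eef_rot: [0.015, 1.0, -0.008, -0.002]
contact_force: [-0.1, -0.3, -0.8]
opening: 0.501
finger_force: 0.0
```

Request:
step_arm(
  increments=[
    [[0,0,0],[0,0,7]],
    [[0,0,0],[-0.3,3,0]],
    [[0,0,0],[-0.3,3,0]],
    [[0,0,0],[-0.3,3,0]],
    [[0,0,0],[-0.3,3,0]],
    [[-1,0,0],[0,0,0]],
    [[-1,0,0],[0,0,0]],
    [[-1,0,0],[0,0,0]],
    [[-0.5,0,0],[0,0,0]],
    [[0,0,0],[0,0,0]],
  ],
)

```text
clock: 8.3
tool_pos: [0.3858, -0.0272, 0.1491]
eef_rot: [-0.045, 0.993, -0.013, -0.106]
contact_force: [-0.5, 0.0, -0.3]
opening: 0.5
finger_force: 0.0
```

```bash
cat >> h.py <<'E'
from scipy.spatial.transform import Rotation as Ro
def st():
    s=r.get_state();M=Ro.from_quat(s['eef_rot']).as_matrix()
    print('q',s['q'].round(3),'p',s['tool_pos'].round(4),'yaw',np.degrees(np.arctan2(M[1,1],M[0,1])).round(2),'toolz',M[:,2].round(3),'F',s['contact_force'].round(1),s['clock'],s['opening'])
E
python3 -c "
from h import *
st()"
```

```text
q [ 0.424  0.763 -0.81   2.14   0.727  0.806  0.765] p [ 0.3858 -0.0272  0.1491] yaw 95.27 toolz [-0.209 -0.036 -0.977] F [-0.5  0.  -0.3] 8.3 0.500239262097495
```

Request:
step_arm(
  increments=[
    [[0,0.6,-2],[0,0,0]],
    [[0,0.6,-2],[0,0,0]],
    [[0,0,-2],[0,0,0]],
    [[0,0,-2],[0,0,0]],
    [[0,0,-2],[0,0,0]],
    [[0,0,-1],[0,0,0]],
    [[0,0,-1],[0,0,0]],
    [[0,0,-1],[0,0,0]],
    [[0,0,-0.7],[0,0,0]],
    [[0,0,0],[0,0,0]],
  ],
)

```text
clock: 9.3
tool_pos: [0.3873, -0.0147, 0.0114]
eef_rot: [-0.044, 0.993, -0.013, -0.106]
contact_force: [-0.2, 0.4, -0.0]
opening: 0.497
finger_force: 0.0
```

```bash
python3 -c "
from h import *
st()"
```

```text
q [ 0.246  1.002 -0.56   2.19   1.093  0.536  0.443] p [ 0.3873 -0.0147  0.0114] yaw 95.2 toolz [-0.209 -0.035 -0.977] F [-0.2  0.4 -0. ] 9.3 0.49717485893548485
```

Request:
step_arm(
  increments=[
    [[0.6,0.06,0],[0,0,0.5]],
    [[0.6,0.06,0],[0,0,0]],
    [[0.6,0.06,0],[0,0,0]],
    [[0.6,0.06,0],[0,0,0]],
    [[0.6,0.06,0],[0,0,0]],
    [[0.6,0.06,0],[0,0,0]],
    [[0.6,0.06,0],[0,0,0]],
    [[0.6,0.06,0],[0,0,0]],
    [[0.6,0.06,0],[0,0,0]],
    [[0,0,0],[0,0,0]],
  ],
)

```text
clock: 10.3
tool_pos: [0.4428, -0.009, 0.0117]
eef_rot: [-0.048, 0.993, -0.013, -0.104]
contact_force: [-0.5, -0.4, -0.5]
opening: 0.499
finger_force: 0.0
```

```bash
cat >> h.py <<'E'
def topv(tag,roi=(275,190,365,320)):
    st();snap('top',tag);W=cloud(load(tag));b=blob(W,roi,.017,.03);print(b)
    d=np.array(b[0])-[733,21.5];a=np.radians(5.7);print('stand x,y',d@[np.cos(a),np.sin(a)],d@[-np.sin(a),np.cos(a)])
E
python3 -c "
from h import *
topv('t4')"
```

```text
q [ 0.276  1.03  -0.629  2.027  0.961  0.671  0.618] p [ 0.4428 -0.009   0.0117] yaw 95.66 toolz [-0.206 -0.036 -0.978] F [-0.5 -0.4 -0.5] 10.3 0.49901134403514924
(array([471.9, -62.7]), array([ 2.7, 23.3]), 89.9, array([ 0.4729, -0.0635,  0.0224]), np.int64(13))
stand x,y -268.1717322452906 -57.851292332671115
```

View pics/t4.png

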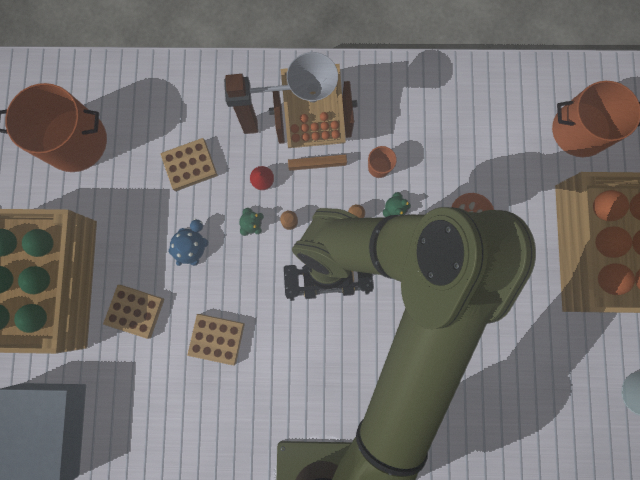

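The arm hides the board from above (hand at about (330,280)), so I measure it with the scene and wrist cameras' depth.

```bash
cat >> h.py <<'E'
def fitb(tag,cams=('scene','wrist')):
    st();a=np.radians(5.7);Q=np.array([[np.cos(a),-np.sin(a)],[np.sin(a),np.cos(a)]])
    for c in cams:
        snap(c,tag+c);W=cloud(load(tag+c)).reshape(-1,3);W=W[~np.isnan(W[:,0])]
        S=(W[:,:2]*1000-[733,21.5])@Q
        m=(W[:,2]>.019)&(W[:,2]<.029)&(abs(S[:,1])<90)&(S[:,0]>-330)&(S[:,0]<-2)
        m&=~((abs(abs(S[:,1])-79)<24)&(abs(S[:,0]+125)<24))
        P=S[m]
        if len(P)<50: print(c,len(P));continue
        b=cv2.minAreaRect(P.astype(np.float32));print(c,len(P),np.round(b[0],1),np.round(b[1],1),round(b[2],2),'x',np.percentile(P[:,0],[1,99]).round(1),'y',np.percentile(P[:,1],[1,99]).round(1))
E
python3 -c "
from h import *
fitb('a')
a=cv2.imread('pics/ascene.png')[150:390,180:500];b=cv2.imread('pics/awrist.png')
cv2.imwrite('pics/a.png',np.hstack([cv2.resize(a,(400,300)),cv2.resize(b,(400,300))]))"
```

```text
q [ 0.276  1.03  -0.629  2.028  0.961  0.67   0.618] p [ 0.4424 -0.0091  0.0117] yaw 95.67 toolz [-0.206 -0.036 -0.978] F [-0.1  0.1  0.1] 10.35 0.496160063496231
scene 1220 [-197.4   -4.5] [120.2 156.8] 89.29 x [-269.9 -183.5] y [-63.   46.1]
wrist 13644 [-270.9   -1.5] [64.2 84.1] 0.0 x [-301.7 -239.8] y [-40.7  37.6]
```

View pics/a.png

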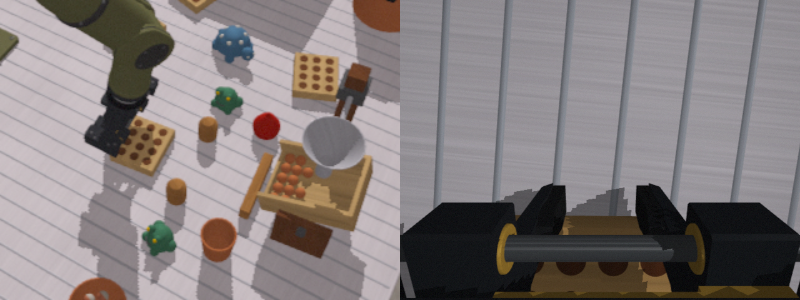

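```bash
cat >> h.py <<'E'
def edges(tag):
    W=cloud(load(tag));a=np.radians(5.7);Q=np.array([[np.cos(a),-np.sin(a)],[np.sin(a),np.cos(a)]])
    S=(W[...,:2]*1000-[733,21.5])@Q
    m=(W[...,2]>.018)&(W[...,2]<.03)&(abs(S[...,1])<75)&(S[...,0]>-330)&(S[...,0]<-2)
    n,l,s,_=cv2.connectedComponentsWithStats(m.astype(np.uint8));P=S[l==1+s[1:,4].argmax()]
    bx=np.arange(P[:,1].min(),P[:,1].max(),6);F=[]
    for y in bx[1:-2]:
        q=P[(P[:,1]>=y)&(P[:,1]<y+6)]
        if len(q)>3:F.append((y+3,np.percentile(q[:,0],98)))
    R=[];L=[]
    for x in np.arange(P[:,0].min(),P[:,0].max(),6)[1:-2]:
        q=P[(P[:,0]>=x)&(P[:,0]<x+6)]
        if len(q)>3:R.append((x+3,np.percentile(q[:,1],2)));L.append((x+3,np.percentile(q[:,1],98)))
    for nm,E in(('front x(y)',F),('right y(x)',R),('left y(x)',L)):print(nm,' '.join(f'{p:.0f}:{v:.1f}' for p,v in E))
E
python3 -c "
from h import *
edges('ascene')"
```

```text
front x(y) -56:-184.5 -50:-184.3 -44:-184.6 -38:-184.5 -32:-184.2 -26:-184.8 -20:-183.9 -14:-185.3 -8:-183.8 -2:-183.2 4:-184.2 10:-185.2 16:-183.5 22:-184.6 28:-183.8 34:-184.7 40:-184.4
right y(x) -264:-61.7 -258:-60.5 -252:-62.6 -246:-61.6 -240:-62.1 -234:-60.8 -228:-62.8 -222:-61.9 -216:-62.8 -210:-62.5 -204:-63.1 -198:-60.9 -192:-62.1
left y(x) -264:43.0 -258:42.4 -252:44.1 -246:43.7 -240:44.3 -234:43.9 -228:43.3 -222:44.6 -216:45.2 -210:43.2 -204:44.9 -198:43.2 -192:42.0
```

```bash
python3 -c "
from h import *
W=cloud(load('ascene'));a=np.radians(5.7);Q=np.array([[np.cos(a),-np.sin(a)],[np.sin(a),np.cos(a)]])
S=(W[...,:2]*1000-[733,21.5])@Q
for n,c,z0,z1,rr in(('L',(-125,79),.044,.056,30),('R',(-125,-79),.044,.056,30),('rail',(10,0),.026,.036,75)):
    m=(np.hypot(*(S-c).transpose(2,0,1))<rr)&(W[...,2]>z0)&(W[...,2]<z1)
    if n=='rail': m&=abs(S[...,0]-10)<16
    P=S[m];print(n,m.sum(),P.min(0),P.max(0),(P.min(0)+P.max(0))/2,cv2.minAreaRect(P.astype(np.float32)))"
```

```text
L 118 [-139.77984543   56.36664444] [-105.44862737   92.03413708] [-122.6142364    74.20039076] ((-121.86865234375, 74.49091339111328), (35.17018508911133, 33.37220764160156), 25.357975006103516)
R 141 [-138.05036435 -100.95449713] [-106.87353074  -65.75135945] [-122.46194755  -83.35292829] ((-122.8128890991211, -83.3436279296875), (34.27768325805664, 31.559431076049805), 83.56501770019531)
rail 415 [  1.65529124 -74.67121085] [22.299888   67.29726883] [11.97758962 -3.68697101] ((11.784296035766602, -3.673553466796875), (20.16275405883789, 141.99301147460938), 0.4315697252750397)
```

Using the scene camera's own post positions, the board is square, at about (-234,-4.5) mm in the stand frame. I'll bring the tool upright, then push obliquely to centre the board.

Request:
step_arm(
  increments=[
    [[0,0,0],[0.3,-3,0]],
    [[0,0,0],[0.3,-3,0]],
    [[0,0,0],[0.3,-3,0]],
    [[0.3,0.03,0],[0.3,-3,0]],
    [[0.49,0.14,0],[0,0,0]],
    [[0.49,0.14,0],[0,0,0]],
    [[0.49,0.14,0],[0,0,0]],
    [[0.49,0.14,0],[0,0,0]],
    [[0.49,0.14,0],[0,0,0]],
    [[0.3,0.1,0],[0,0,0]],
  ],
)

```text
clock: 11.45
tool_pos: [0.4718, -0.0012, 0.0117]
eef_rot: [-0.048, 0.999, -0.008, -0.002]
contact_force: [-1.6, -0.8, 2.0]
opening: 0.502
finger_force: 0.6
```

```bash
python3 -c "
from h import *
st();snap('scene','b');edges('b')"
```

```text
q [ 0.151  0.959 -0.421  2.143  1.339  0.368  0.241] p [ 0.4718 -0.0012  0.0117] yaw 95.51 toolz [-0.003 -0.017 -1.   ] F [-1.6 -0.8  2. ] 11.45 0.5024556614586209
front x(y) -51:-157.3 -45:-158.1 -39:-157.0 -33:-159.7 -27:-158.7 -21:-157.5 -15:-158.3 -9:-157.7 -3:-159.9 3:-158.8 9:-159.6 15:-158.4 21:-158.4 27:-158.3 33:-158.2 39:-158.3 45:-158.4
right y(x) -252:-56.1 -246:-57.2 -240:-55.8 -234:-58.0 -228:-57.7 -222:-57.8 -216:-56.2 -210:-57.5 -204:-58.3 -198:-57.5 -192:-57.2 -186:-57.6 -180:-58.8 -174:-59.0 -168:-58.0
left y(x) -252:51.0 -246:49.5 -240:48.7 -234:49.4 -228:46.5 -222:47.4 -216:48.5 -210:49.2 -204:48.4 -198:48.8 -192:47.6 -186:50.5 -180:48.4 -174:45.2 -168:48.1
```

The board is now centred on the gap to within about 1 mm and square, so I push straight.

Request:
step_arm(
  increments=[
    [[0.5,0.05,0],[0,0,0.2]],
    [[0.5,0.05,0],[0,0,0]],
    [[0.5,0.05,0],[0,0,0]],
    [[0.5,0.05,0],[0,0,0]],
    [[0.5,0.05,0],[0,0,0]],
    [[0.5,0.05,0],[0,0,0]],
    [[0.5,0.05,0],[0,0,0]],
    [[0.5,0.05,0],[0,0,0]],
    [[0.5,0.05,0],[0,0,0]],
    [[0.5,0.05,0],[0,0,0]],
  ],
)

```text
clock: 12.5
tool_pos: [0.5222, 0.0038, 0.0117]
eef_rot: [-0.05, 0.999, -0.008, -0.002]
contact_force: [-1.3, 0.5, 0.2]
opening: 0.498
finger_force: 0.5
```

```bash
python3 -c "
from h import *
st();snap('scene','c');edges('c')"
```

```text
q [ 0.201  0.992 -0.517  1.992  1.126  0.495  0.493] p [0.5222 0.0038 0.0117] yaw 95.7 toolz [-0.003 -0.017 -1.   ] F [-1.3  0.5  0.2] 12.5 0.498213477290566
front x(y) -51:-109.0 -45:-106.6 -39:-111.3 -33:-107.1 -27:-108.6 -21:-108.7 -15:-107.4 -9:-107.7 -3:-107.7 3:-107.7 9:-107.7 15:-108.1 21:-107.3 27:-106.7 33:-106.8 39:-107.1 45:-106.5 51:-110.5 57:-109.4 63:-105.9
right y(x) -197:-57.3 -191:-56.9 -185:-55.2 -179:-58.8 -173:-58.0 -167:-57.3 -161:-56.1 -155:-57.6 -149:-55.7 -143:-57.2 -137:-52.6 -131:-50.4 -125:-54.3 -119:-51.4
left y(x) -197:50.1 -191:48.0 -185:49.3 -179:48.9 -173:49.1 -167:48.0 -161:47.7 -155:50.4 -149:46.3 -143:47.8 -137:64.7 -131:57.8 -125:51.9 -119:58.6
```

Request:
step_arm(
  increments=[
    [[0.5,0.05,0],[0,0,0]],
    [[0.5,0.05,0],[0,0,0]],
    [[0.5,0.05,0],[0,0,0]],
    [[0.5,0.05,0],[0,0,0]],
    [[0.5,0.05,0],[0,0,0]],
    [[0.5,0.05,0],[0,0,0]],
    [[0.5,0.05,0],[0,0,0]],
    [[0.5,0.05,0],[0,0,0]],
    [[0.5,0.05,0],[0,0,0]],
    [[0.5,0.05,0],[0,0,0]],
  ],
)

```text
clock: 13.55
tool_pos: [0.5722, 0.0088, 0.0117]
eef_rot: [-0.05, 0.999, -0.008, -0.002]
contact_force: [-0.3, 0.0, -0.1]
opening: 0.498
finger_force: 0.4
```

Request:
step_arm(
  increments=[
    [[0.5,0.05,0],[0,0,0]],
    [[0.5,0.05,0],[0,0,0]],
    [[0.5,0.05,0],[0,0,0]],
    [[0.5,0.05,0],[0,0,0]],
    [[0.5,0.05,0],[0,0,0]],
    [[0.5,0.05,0],[0,0,0]],
    [[0.5,0.05,0],[0,0,0]],
    [[0.5,0.05,0],[0,0,0]],
    [[0.5,0.05,0],[0,0,0]],
    [[0.3,0.03,0],[0,0,0]],
  ],
)

```text
clock: 14.55
tool_pos: [0.6204, 0.0136, 0.0117]
eef_rot: [-0.05, 0.999, -0.008, -0.002]
contact_force: [-1.3, 1.1, 1.3]
opening: 0.498
finger_force: 0.7
```

```bash
python3 -c "
from h import *
st();snap('scene','d');edges('d')"
```

```text
q [ 0.232  1.077 -0.632  1.686  0.941  0.722  0.766] p [0.6204 0.0136 0.0117] yaw 95.69 toolz [-0.003 -0.017 -1.   ] F [-1.3  1.1  1.3] 14.55 0.49779336414466935
front x(y) -51:-8.7 -45:-8.8 -39:-8.6 -33:-9.8 -27:-9.0 -21:-9.3 -15:-9.7 -9:-9.1 -3:-9.2 3:-9.0 9:-9.8 15:-10.2 21:-9.3 27:-9.3 33:-10.1 39:-9.8
right y(x) -94:-58.1 -88:-57.1 -82:-56.6 -76:-57.8 -70:-58.3 -64:-58.3 -58:-57.2 -52:-57.0 -46:-58.2 -40:-56.6 -34:-58.7 -28:-58.0 -22:-57.9
left y(x) -94:49.4 -88:47.9 -82:48.9 -76:48.0 -70:48.9 -64:46.4 -58:49.1 -52:47.4 -46:49.3 -40:48.3 -34:48.9 -28:45.9 -22:49.4
```

Request:
step_arm(
  increments=[
    [[0.2,0.02,0],[0,0,0]],
    [[0.2,0.02,0],[0,0,0]],
    [[0.2,0.02,0],[0,0,0]],
    [[0.2,0.02,0],[0,0,0]],
    [[0.1,0.01,0],[0,0,0]],
    [[0.1,0.01,0],[0,0,0]],
    [[0,0,0],[0,0,0]],
    [[0,0,0],[0,0,0]],
    [[0,0,0],[0,0,0]],
    [[0,0,0],[0,0,0]],
  ],
)

```text
clock: 15.6
tool_pos: [0.6298, 0.0145, 0.0117]
eef_rot: [-0.05, 0.999, -0.008, -0.002]
contact_force: [-0.3, -0.6, -0.2]
opening: 0.499
finger_force: 0.5
```

Request:
step_arm(
  increments=[
    [[0.1,0.01,0],[0,0,0]],
    [[0,0,0],[0,0,0]],
    [[0.1,0.01,0],[0,0,0]],
    [[0,0,0],[0,0,0]],
    [[0,0,0],[0,0,0]],
    [[0,0,0],[0,0,0]],
    [[0,0,0],[0,0,0]],
    [[0,0,0],[0,0,0]],
    [[0,0,0],[0,0,0]],
    [[0,0,0],[0,0,0]],
  ],
)

```text
clock: 16.6
tool_pos: [0.6299, 0.0145, 0.0116]
eef_rot: [-0.05, 0.999, -0.009, -0.004]
contact_force: [-6.6, -1.2, 4.7]
opening: 0.504
finger_force: 3.4
```

```bash
python3 -c "
from h import *
st();snap('scene','e');edges('e')"
```

```text
q [ 0.232  1.088 -0.641  1.65   0.926  0.749  0.792] p [0.6299 0.0145 0.0116] yaw 95.73 toolz [-0.007 -0.018 -1.   ] F [-6.6 -1.2  4.7] 16.6 0.5040065013200985
front x(y) -51:-3.4 -45:-4.2 -39:-4.3 -33:-3.5 -27:-4.5 -21:-4.4 -15:-3.8 -9:-3.3 -3:-4.8 3:-4.3 9:-6.3 15:-4.7 21:-4.2 27:-3.6 33:-3.8 39:-5.5
right y(x) -84:-58.2 -78:-58.0 -72:-58.2 -66:-57.7 -60:-58.4 -54:-58.2 -48:-58.2 -42:-57.5 -36:-57.0 -30:-56.1 -24:-57.8 -18:-57.1 -12:-57.4
left y(x) -84:50.2 -78:46.1 -72:47.8 -66:47.7 -60:50.2 -54:48.0 -48:47.0 -42:48.2 -36:48.0 -30:49.0 -24:49.1 -18:47.1 -12:48.8
```

The contact force rose to 6.6 N and forward motion stopped, so the board is on the rail. Next I back off along the same line and lift.

Request:
step_arm(
  increments=[
    [[-0.5,-0.05,0],[0,0,0]],
    [[-0.5,-0.05,0],[0,0,0]],
    [[-1,-0.1,0],[0,0,0]],
    [[-1,-0.1,0],[0,0,0]],
    [[-1,-0.1,0],[0,0,0]],
    [[0,0,2],[0,0,0]],
    [[0,0,4],[0,0,0]],
    [[0,0,4],[0,0,0]],
    [[-2,0,4],[0,0,0]],
    [[-4,0,4],[0,0,0]],
  ],
)

```text
clock: 17.65
tool_pos: [0.5387, 0.0115, 0.1891]
eef_rot: [-0.049, 0.999, -0.007, 0.001]
contact_force: [-0.0, 0.5, 1.0]
opening: 0.503
finger_force: 0.0
```

Request:
step_arm(
  increments=[
    [[-3,4,1],[0,0,0]],
    [[-3,4,1],[0,0,0]],
    [[-1,4,0],[0,0,0]],
    [[0,4,0],[0,0,0]],
    [[0,4,0],[0,0,0]],
    [[0,4,0],[0,0,0]],
    [[0,3,0],[0,0,0]],
    [[0,0,0],[0,0,0]],
    [[0,0,0],[0,0,0]],
    [[0,0,0],[0,0,0]],
  ],
)

```text
clock: 18.65
tool_pos: [0.468, 0.2776, 0.2065]
eef_rot: [-0.049, 0.999, -0.009, -0.002]
contact_force: [-0.2, -1.1, -0.5]
opening: 0.5
finger_force: 0.0
```

```bash
python3 -c "
from h import *
topv('f',(275,164,365,250))
W=cloud(load('f'));print(blob(W,(280,145,355,175),.026,.036))"
```

```text
q [-0.171  0.734 -0.79   1.817  0.669  0.897  0.388] p [0.468  0.2776 0.2065] yaw 95.62 toolz [-0.003 -0.018 -1.   ] F [-0.2 -1.1 -0.5] 18.65 0.5002136472753913
(array([688.6,  24.3]), array([103.8, 125.8]), 5.44, array([0.6876, 0.0178, 0.0228]), np.int64(1920))
stand x,y -43.90237200699624 7.195952484509005
(array([741.2,  22.7]), array([ 25.1, 139. ]), 5.32, array([0.7431, 0.023 , 0.0288]), np.int64(420))
```

View pics/f.png

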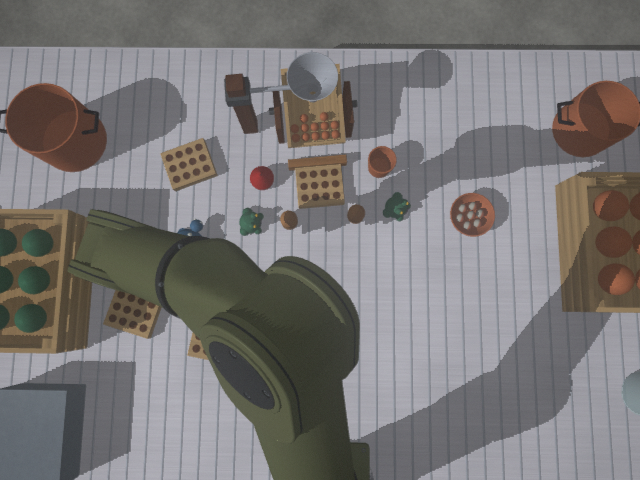

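The board sits flush on the rail at about (320,185), centred and square. Its blob centroid is about (-46,+1) mm in the stand frame. The hand is clear and the visible bystanders have not moved.

```bash
python3 -c "
from plant import r
print(r.finish_job())"
```

```text
the job is handed in; nothing more can be done
None
```

I pushed the board through the gap and it now rests flat, square and centred against the stop rail with the hand clear. By my last camera measurement its centre is within about 3 mm of home. I handed the job in at about 19 s, but the interface returned no verdict.

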